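# Show the bearing ball to the customer under the counter lamp

## Task

Stand the toppled pillar lamp back upright on the counter and let go of it. Then lift the spouted dish by its handle, keeping it level and the steel ball in its middle, bring it beside the lamp (its middle within 20 cm of the lamp) and turn it about a quarter turn, until its spout points at the middle of the customer's tray, with the tray still ahead of the spout, not under the dish. Finish still holding it there by the handle, level and still, about 10 cm above the counter, with the ball in the middle and the other goods left where they are.

Things in the scene. Friction and masses are not known exactly. Their poses are not given: they have to be found in the camera images.
- lamp_foot (a point): Toppled pillar lamp, one rigid round piece 160 mm long, 0.35 kg: dark steel foot disc 68 mm in diameter, 16 mm thick, then a straight post 30 mm in diameter, its upper 70 mm frosted white. It lies on the foot's edge and its top end, the foot nearer the robot. This point: centre of the foot's underside; z runs along the post from foot to top (up when the lamp stands).
- lamp_middle (a point): Point on the lamp's axis half-way up, 80 mm from the underside of the foot, where the post is 30 mm in diameter; same axes. The weight is in the foot (balance point about 26 mm from the underside): tilted less than about 45 degrees from upright with the foot's edge on the counter, the lamp settles upright by itself.
- dish_middle (a point): Dished round aluminium plate, 0.25 kg, the ball loose in it. This point: centre of its floor, 8 mm above its underside. Floor flat to radius 18 mm, then rising at 14 degrees to an upright rim 120 mm across, its top 33 mm above the underside; flat foot 80 mm across. x points out of the spout, a 34 mm wide open chute reaching 83 mm from the middle; z is up.
- dish_handle (a point): Centre of the dish's handle, a straight upright black bar opposite the spout: 68 mm long along the dish's x axis, 16 mm wide, 30 mm tall (10 to 40 mm above the dish's underside). This point is 98 mm from the middle of the dish towards -x and 26 mm above the underside; same axes. Grip it across its 16 mm width.
- ball_center (a point): Centre of the loose steel bearing ball, 28 mm in diameter, about 0.09 kg, lying on the dish's floor (its axes mean nothing, it rolls).
- tray_middle (a point): Middle of the customer's grey hand-over tray, fixed to the counter on its far side: an open tray 100 by 160 mm, 22 mm high, seen from the robot beyond everything else to handle.
- lamp: The lamp again (origin and axes as lamp_foot).
- dish: The dish again (origin at the centre of its underside, axes as dish_middle).
- ball: The ball again (its origin lies on its surface and rolls with it).
- dial_a: Bystander: black control dial, 48 mm in diameter, 26 mm high; origin under its centre.
- dial_b: Bystander: white control dial, 48 mm in diameter, 26 mm high; origin under its centre.
- cap_large: Bystander: flat dark burner cap, 80 mm in diameter, 11 mm high; origin under its centre.
- cap_small: Bystander: flat dark burner cap, 54 mm in diameter, 10 mm high; origin under its centre.
- burner: Bystander: stepped aluminium burner head, 72 mm in diameter, 38 mm high; origin under its centre.
- oil: Bystander: small upright oil bottle, 48 mm in diameter, 130 mm high; origin under its centre.
- driver: Bystander: screwdriver lying roughly along x; origin under its middle.
There are look-alikes about, which are no part of the job. What is shaped like the lamp but blue is not meant.

How it is judged (in metres and radians):
On the way, in this order (a step that is already met when the one before it is completed fails the run):
1. the lamp stands upright on its foot, let go (angle between lamp_foot's own z axis and vertical below 0.08 rad and height (world z) of lamp_foot below 0.006 m and contact force between lamp and the fingers below 0.1 N and contact force between lamp and the arm below 0.1 N and linear speed of lamp below 0.05 m/s), for 0.3 s.
2. the dish is lifted clear of the counter by the gripper, level (height (world z) of dish_middle above 0.04 m and contact force between dish and the fingers above 1 N and angle between dish_middle's own z axis and vertical below 0.12 rad), for 0.2 s.
At the end, for the whole second after the job is handed in: Lamp upright on its foot (0.08 rad), untouched. Gripper holds the dish still by its handle (50 mm), floor 60-250 mm up, level (0.12 rad), middle within 220 mm of the lamp foot; spout line passes within 50 mm of the tray middle, which is over 100 mm ahead; ball within 18 mm of the dish middle (angle between lamp_foot's own z axis and vertical below 0.08 rad and height (world z) of lamp_foot below 0.006 m and height (world z) of dish_middle between 0.06 and 0.25 m and contact force between dish and the fingers above 1 N and angle between dish_middle's own z axis and vertical below 0.12 rad and horizontal distance between ball_center and dish_middle below 0.018 m and contact force between lamp and the arm below 0.1 N and contact force between lamp and the fingers below 0.1 N and contact force between dish and lamp below 0.1 N and contact force between ball and dish above 0.1 N and distance between the grasp point and dish_handle below 0.05 m and horizontal distance between dish_middle and lamp_foot below 0.22 m and y of tray_middle in the frame of dish_middle between -0.05 and 0.05 m and x of tray_middle in the frame of dish_middle above 0.1 m and linear speed of dish below 0.03 m/s and angular speed of dish below 0.2 rad/s and linear speed of ball below 0.04 m/s); the arm keeps its last pose, push and grip.
It fails at once if the ball leaves the middle of the dish (more than 35 mm off) (horizontal distance between ball_center and dish_middle above 0.035 m).
It fails at once if the dish is tipped by more than 0.25 rad (angle between dish_middle's own z axis and vertical above 0.25 rad).
It fails at once if a bystander is pushed more than 30 mm away (distance of any of dial_a, dial_b, cap_large, cap_small, burner, oil, driver from where it was at the start of the episode above 0.03 m).
It also fails if it takes over 69 s, if anything falls off the work surface, if the arm or the gripper's body presses on something with over 40 N, if the wrist force passes 120 N, or if a joint passes its speed limit or range.

## Robot

A 6-joint arm with a two-finger parallel gripper is mounted at the origin on the work surface. World frame = base frame: x ahead of the robot, y to its left, z up, the work surface at z = 0. Lengths are in mm, angles in rad, forces in N, time in s.
With the tool pointing down it reaches from about 275 to 875 mm from the base axis. Payload 12.5 kg.
Tool frame: the origin (TCP) lies at the very end of the fingers, on their centre line; the grasp point (between the pads) lies 19 mm behind it; z points along the fingers, y is the direction in which the jaws open and shut (so a half turn about z gives the same grasp; the last joint's range is limited). The gripper opens to 85 mm and grips with 20 to 120 N. Pads are 22 mm wide; open, the fingers measure 114 mm over their backs; the gripper's body (76 mm by 85 mm) begins 54 mm behind the grasp point. The pads swing forward as they close: fully open they stand 13 mm farther back than shut.
Start: joints at [1.216, 0.351, 1.652, -0, 1.139, -0.085], TCP at [146.565, 530.097, 231.29] pointing down, gripper open.
Joint ranges: [-2.75, 2.75], [-0.79, 2.1], [0.01, 2.65], [-1.57, 4.71], [0.07, 3.14], [-2.87, 2.87]. Speed limits (rad/s): [2.22, 2.22, 2.79, 3.14, 3.14, 3.14].

## Interface

Orientations are given as a unit quaternion [w, x, y, z].
In Python, from bench import bot gives the robot as it stands. The module is installed in compiled form; this text tells all that it offers.
- The arm moves only by the tool move_arm, never from a script. Its argument "series" is a list of rows, each a list of 3 entries, a list of its own where there are three numbers: the shift along the tool's x, y, z each as a share of 60 cm, from -1 to 1, then the turn, a rotation vector about the tool's x, y, z each as a share of pi rad, from -1 to 1, then the closure, from 0 (fully open) to 1 (shut). In form: [[[dx, dy, dz], [rx, ry, rz], claw], ...]. A call has 1 to 20 rows; each row shifts and turns the commanded pose from where the row before left it, along the tool's axes as they then stand; what a row does not reach is not made up. A row lasts 1/12 s, in which the tool goes at most 41.7 mm and 7.16 degrees, less where a joint would pass 70% of its speed; a pose out of reach is approached as far as the arm can. A call with a number of a shift or a turn outside -1 to 1 is refused whole. A call with a gripper value outside its range is refused whole. The fingers move at their own pace and stop on an object; "force" is the grip in N (left out, the last holds). Time passes only in rows, so rows that do not move let the fingers close. It gives the time, the measured TCP pose, the force and the opening at its end, in the units of the state.
- bot.get_obs(): the state, without advancing time (a new reading comes with each control period).
- bot.capture(name): name is "side" or "top" or "wrist"; returns a dict with "frame" (480x640x3 uint8, red, green, blue), "fx", "fy", "cx", "cy" (pixels), "eye" and "attitude" of the camera in the world; the wrist camera has in their place "tool_from_camera" (4x4, takes a point from camera to tool coordinates, whose origin is the TCP and whose axes are the flange's). Camera axes: x right, y down, z forward; pixel columns grow to the right and rows downward; lengths in mm; the calibration is good to about 2 mm. A picture is of the moment at which its call begins: read the wrist's pose just before it. There is no depth.
- bot.finish_job(): hands the job in, once; it reports no verdict.
The state is a dict: "time": time; "joint_positions": joint angles; "qd": joint speeds; "joint_torque": joint torques, N m; "tcp_pos": TCP position; "ee_rot": TCP orientation; "wrist_force": force on the tool from outside, world axes, zero at the start; "ft_torque": the same for the moment, N m; "width": opening from 0.0 (shut) to 1.0 (fully open).
Only numpy, scipy, OpenCV 4.12 (cv2) and the standard library are available. Lean on these libraries where they do the work, as an engineer would, in place of code of your own. Each camera call takes 0.05 s, during which the arm holds its last target.

## Working session

There is one attempt and no reset: what is moved stays moved. The work goes in short steps, Python scripts to look and compute and a tool call to move; the robot and the scene stay as the last step left them, time stands still between calls to the robot, and variables do not carry over. Pictures are saved under pics/ and viewed, and the job is handed in when it is done.

Besides the shell and the picture viewer there is one more tool, called after "Call:" by a JSON object that holds its "api" and its "payload". move_arm: Moves the arm, as the interface text tells. Its arguments: {"type":"object","properties":{"series":{"type":"array","items":{"type":"array"}},"force":{"type":"number"}},"required":["series"]}

```bash
mkdir -p pics; ls
cat > h.py <<'E'
from bench import bot
import numpy as np, cv2
from scipy.spatial.transform import Rotation as R
def save(n,img,): cv2.imwrite('pics/'+n+'.png',cv2.cvtColor(img,cv2.COLOR_RGB2BGR))
E
python3 - <<'E'
from h import *
o=bot.get_obs();print(o)
for n in ["side","top","wrist"]:
    c=bot.capture(n);save(n+'0',c['frame']);np.save(n+'0.npy',c,allow_pickle=True)
    print(n,{k:v for k,v in c.items() if k!='frame'})
E
```

```text
pics
{'time': 0.0, 'joint_positions': array([ 1.21640889e+00,  3.51262670e-01,  1.65245575e+00,  1.70219305e-05,
        1.13906981e+00, -8.46160516e-02]), 'qd': array([ 2.48400413e-04, -1.12487369e-03, -4.11595290e-04,  3.34997750e-05,
       -1.27444693e-03, -6.69648095e-05]), 'joint_torque': array([ 4.49925801e-04, -5.06088781e+01, -2.91399103e+01, -2.85995594e-05,
        4.54241090e-03, -2.37460040e-05]), 'tcp_pos': array([146.44313263, 529.79452752, 230.73190184]), 'ee_rot': array([-1.37706880e-04,  1.34480550e-01,  9.90916053e-01, -5.81762164e-04]), 'wrist_force': array([-0.70779507, -0.07311859, -0.26357778]), 'ft_torque': array([-0.012518  , -0.04643279, -0.03155121]), 'width': 0.9986863657445479}
side {'fx': 467.2232410532625, 'fy': 467.2232410532625, 'cx': 321.8847132107091, 'cy': 236.0384412914403, 'eye': array([ 181.67293071, -737.23710276,  583.57208773]), 'attitude': array([-0.46419646,  0.84978674, -0.21873739,  0.12057402])}
top {'fx': 537.8852616580349, 'fy': 537.8852616580349, 'cx': 307.09027547614755, 'cy': 236.6238832372562, 'eye': array([ 397.99160226,  -40.41470349, 1156.86927639]), 'attitude': array([ 0.0718559 , -0.69883781,  0.70864247, -0.06548511])}
wrist {'fx': 408.7119585895159, 'fy': 408.7119585895159, 'cx': 314.2291483469564, 'cy': 238.88972098110406, 'tool_from_camera': array([[-3.79114053e-04, -9.55365337e-01, -2.95426691e-01,
         7.50823510e+01],
       [ 9.99999741e-01, -1.81402314e-04, -6.96648197e-04,
         5.76931998e-01],
       [ 6.11962454e-04, -2.95426879e-01,  9.55365158e-01,
        -1.41994487e+02],
       [ 0.00000000e+00,  0.00000000e+00,  0.00000000e+00,
         1.00000000e+00]])}
```

View pics/top0.png

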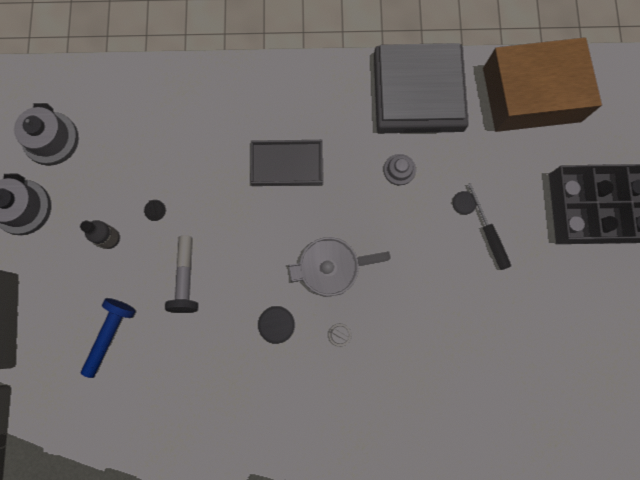

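View pics/side0.png

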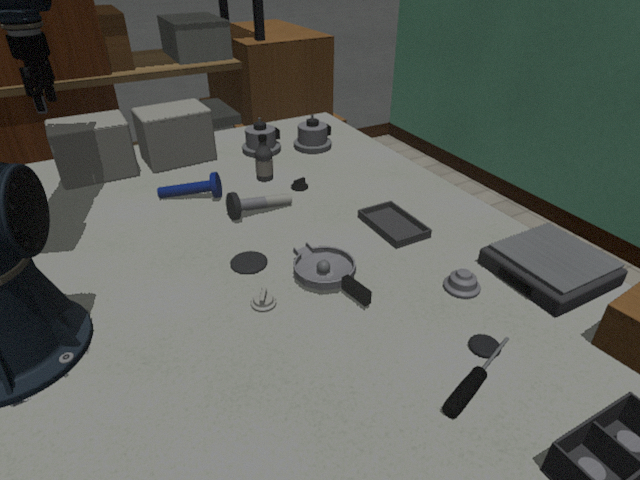

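View pics/wrist0.png

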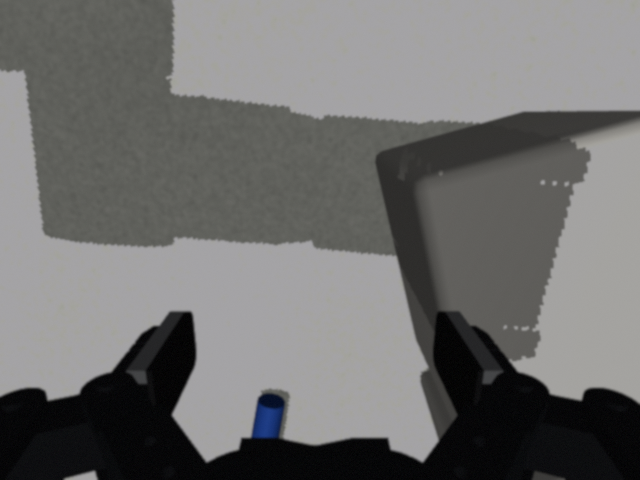

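Top view (up = +x, left = +y):
- Lamp candidates: the white/steel one, foot (182,306) and top (185,237); the blue one at (105,335), which is excluded; the oil bottle (105,235); the two pots at left.
- Dish: middle (327,267), spout at the left (295,272), handle (374,258). The burner head (400,168) and caps (276,324) and (464,203) are not the dish.
- Tray: (287,163). The grey scale-like box (420,88) and the compartment box (600,203) are not the tray.

Next I measure these and check with a close crop.

```bash
cat >> h.py <<'E'
def qR(q): return R.from_quat([q[1],q[2],q[3],q[0]])
def ray(c,px):
    p=np.atleast_2d(np.array(px,float))
    d=np.c_[(p[:,0]-c['cx'])/c['fx'],(p[:,1]-c['cy'])/c['fy'],np.ones(len(p))]
    if 'eye' in c: return np.array(c['eye']),qR(c['attitude']).apply(d)
    T=c['T'];return T[:3,3],d@T[:3,:3].T
def plane(c,px,z):
    e,d=ray(c,px);return e+d*((z-e[2])/d[:,2])[:,None]
def proj(c,P):
    P=np.atleast_2d(P)
    if 'eye' in c: q=qR(c['attitude']).inv().apply(P-c['eye'])
    else: q=(P-c['T'][:3,3])@c['T'][:3,:3]
    return np.c_[q[:,0]/q[:,2]*c['fx']+c['cx'],q[:,1]/q[:,2]*c['fy']+c['cy']]
def wrist():
    o=bot.get_obs();c=bot.capture('wrist')
    T=np.eye(4);T[:3,:3]=qR(o['ee_rot']).as_matrix();T[:3,3]=o['tcp_pos'];c['T']=T@c['tool_from_camera'];return c
def cross(c1,p1,c2,p2):
    a,d=ray(c1,p1);b,e=ray(c2,p2);d=d[0];e=e[0]
    s=np.linalg.lstsq(np.c_[d,-e],b-a,rcond=None)[0]
    return (a+s[0]*d+b+s[1]*e)/2,np.linalg.norm(a+s[0]*d-b-s[1]*e)
E
python3 - <<'E'
from h import *
c=np.load('top0.npy',allow_pickle=True).item();s=np.load('side0.npy',allow_pickle=True).item()
f=c['frame'];
save('crop_lamp',cv2.resize(f[220:330,120:230],None,fx=5,fy=5,interpolation=cv2.INTER_CUBIC))
save('crop_dish',cv2.resize(f[225:345,250:400],None,fx=5,fy=5,interpolation=cv2.INTER_CUBIC))
save('crop_side',cv2.resize(s['frame'][160:320,210:400],None,fx=4,fy=4,interpolation=cv2.INTER_CUBIC))
for n,p,z in [('tray',(287,163),20),('lampfoot',(182,306),30),('lamptop',(185,237),20),('dish',(327,267),33),('handle',(374,258),40),('spout',(290,272),25),('ball',(327,267),22),('capL',(276,324),11),('dialB',(339,334),20),('dialA',(155,210),20),('oil',(105,235),20),('burner',(400,168),30)]:
    print(n,plane(c,p,z).round(1))
E
```

```text
tray [[788.9  10.8  20. ]]
lampfoot [[476.4 231.3  30. ]]
lamptop [[625.2 232.   20. ]]
dish [[553.7 -72.8  33. ]]
handle [[ 570.3 -171.5   40. ]]
spout [[545.3   5.6  25. ]]
ball [[555.2 -73.1  22. ]]
capL [[437.3  36.4  11. ]]
dialB [[414.8 -95.3  20. ]]
dialA [[686.2 299.5  20. ]]
oil [[632.2 405.7  20. ]]
burner [[ 770.  -236.8   30. ]]
```

View pics/crop_lamp.png

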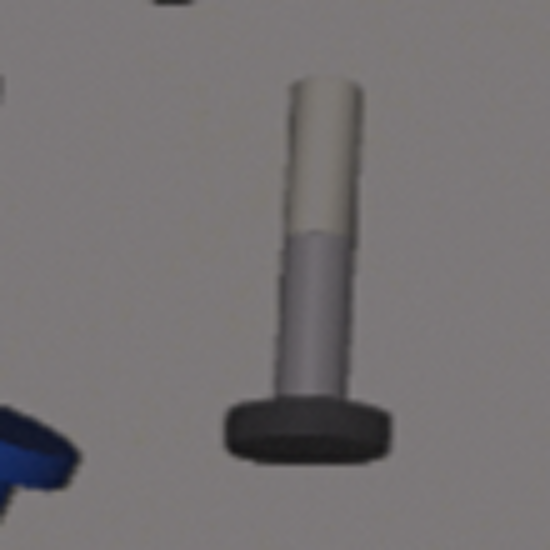

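View pics/crop_dish.png

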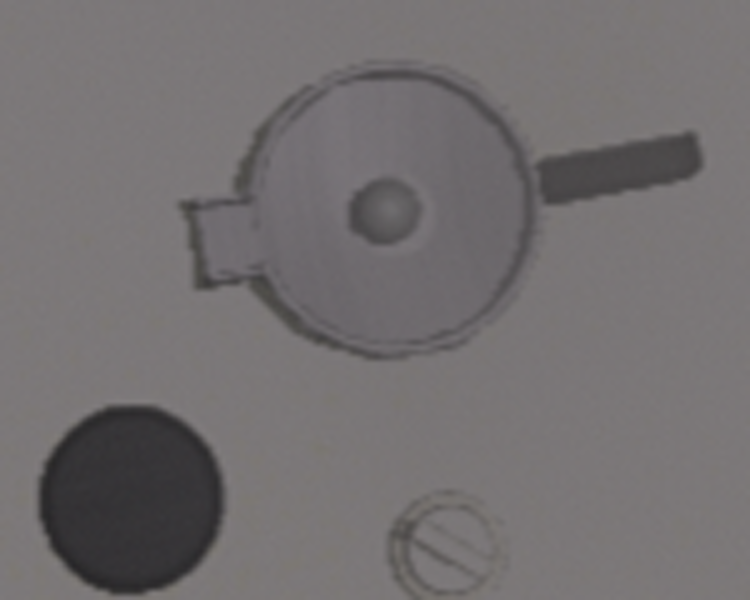

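View pics/crop_side.png

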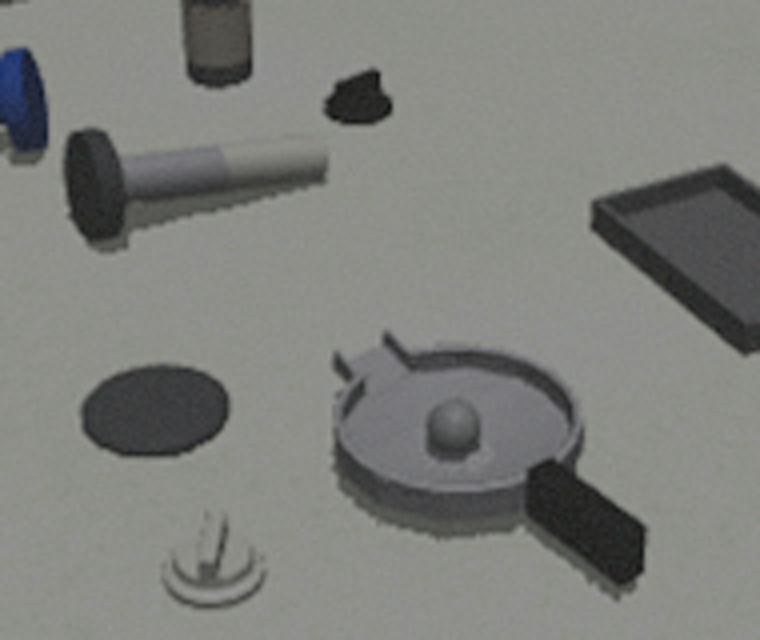

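Run:
```python
from h import *
c=np.load('top0.npy',allow_pickle=True).item();s=np.load('side0.npy',allow_pickle=True).item()
th=np.arcsin((34-15)/160)
# post axis pts by mask: edges of white/grey post at rows
g=cv2.cvtColor(c['frame'],cv2.COLOR_RGB2LAB).astype(int)
f=c['frame'].astype(int)
dark=(f.sum(2)<180).astype(np.uint8); 
m=np.zeros_like(dark);m[290:320,155:210]=dark[290:320,155:210]
n,l,st,ce=cv2.connectedComponentsWithStats(m);i=1+np.argmax(st[1:,4]);print('foot',st[i],ce[i])
Pf=plane(c,ce[i],34)[0];print(Pf)
for crop in [(326,90),(324,150),(318,240),(314,300),(311,370)]:
    px=(crop[0]/5+120,crop[1]/5+220);print(px,plane(c,px,25)[0].round(1))
pt=plane(c,(326/5+120,78/5+220),28)[0];print('top end',pt)
d=(pt-Pf)[:2];yaw=np.arctan2(d[1],d[0]);print('yaw',yaw,np.linalg.norm(d))
# dish: mask rim circle, handle
hm=np.zeros_like(dark);hm[248:272,356:395]=(f.sum(2)<250)[248:272,356:395]
n,l,st,ce=cv2.connectedComponentsWithStats(hm);i=1+np.argmax(st[1:,4]);print('handle',st[i],ce[i])
H=plane(c,ce[i],40)[0]
ys,xs=np.where(l==i);print(cv2.minAreaRect(np.c_[xs,ys].astype(np.float32)))
# rim outer circle, crop px approx: left 245 right 540 top 62 bottom 358
D=plane(c,(250+392/5,225+210/5),33)[0]
S=plane(c,(250+200/5,225+244/5),20)[0]
print('H',H,'D',D,'S',S,'yawHD',np.arctan2(*(D-H)[1::-1]),np.linalg.norm((D-H)[:2]),'yawDS',np.arctan2(*(S-D)[1::-1]))
# tray corners
tm=np.zeros_like(dark);tm[130:195,240:335]=(f.sum(2)<260)[130:195,240:335]
n,l,st,ce=cv2.connectedComponentsWithStats(tm);i=1+np.argmax(st[1:,4]);print('tray',st[i],ce[i],plane(c,ce[i],15))
```

```text
foot [165 299  33  14 384] [181.02864583 306.06770833]
[476.01601885 232.4048567   34.        ]
(185.2, 238.0) [622.  230.3  25. ]
(184.8, 250.0) [595.8 230.4  25. ]
(183.6, 268.0) [557.  231.7  25. ]
(182.8, 280.0) [531.5 232.6  25. ]
(182.2, 294.0) [501.9 232.9  25. ]
top end [626.63289097 229.77247809  28.        ]
yaw -0.017475536437340573 150.63987381748257
handle [357 252  33  14 278] [373.1618705  258.49640288]
((373.3599853515625, 258.47998046875), (8.765386581420898, 32.02050018310547), 79.69515228271484)
H [ 569.30423505 -169.6742508    40.        ] D [553.65049526 -75.70570154  33.        ] S [542.05265372   5.78987836  20.        ] yawHD 1.735865429968064 95.26346529182506 yawDS 1.7121596126377918
tray [ 250  140   73   46 3306] [285.9845735  162.78372656] [[791.17510854  13.24460731  15.        ]]
```

Call:
{"api": "move_arm", "payload": {"series": [[[0,0,0],[0,0,-0.027],0],[[0,0,0],[0,0,-0.027],0],[[0,0,0],[0,0,-0.026],0],[[-0.052,-0.033,0],[0,0,0],0],[[-0.052,-0.033,0],[0,0,0],0],[[-0.052,-0.033,0],[0,0,0],0],[[-0.052,-0.033,0],[0,0,0],0],[[-0.052,-0.033,0],[0,0,0],0],[[-0.052,-0.033,0],[0,0,0],0],[[-0.052,-0.033,0],[0,0,0],0],[[-0.052,-0.033,0],[0,0,0],0],[[-0.052,-0.033,0],[0,0,0],0],[[-0.052,-0.033,0],[0,0,0],0],[[-0.052,-0.033,0],[0,0,0],0],[[-0.052,-0.033,0],[0,0,0],0],[[-0.052,-0.033,0],[0,0,0],0],[[-0.052,-0.033,0],[0,0,0],0]]}}

```text
time: 1.57
tcp_pos: [579.4, 243.5, 231.0]
ee_rot: [-0.0, 0.009, 1.0, -0.0]
wrist_force: [0.4, -0.1, 0.1]
width: 0.999
```

Run:
```python
from h import *
o=bot.get_obs();print(o['tcp_pos'],o['joint_positions'].round(3),o['time'])
c=wrist();save('w1',c['frame'])
c0=np.load('top0.npy',allow_pickle=True).item()
print(proj(c,[[468,232.4,34],[567,230.7,22],[626,230,15]]))
```

```text
[579.40771747 243.51964075 231.02808123] [ 0.324  0.494  1.435  0.     1.213 -1.228] 1.5667
[[296.68350727  63.2396424 ]
 [298.91546487 188.58108634]
 [300.35024064 250.50996398]]
```

View pics/w1.png

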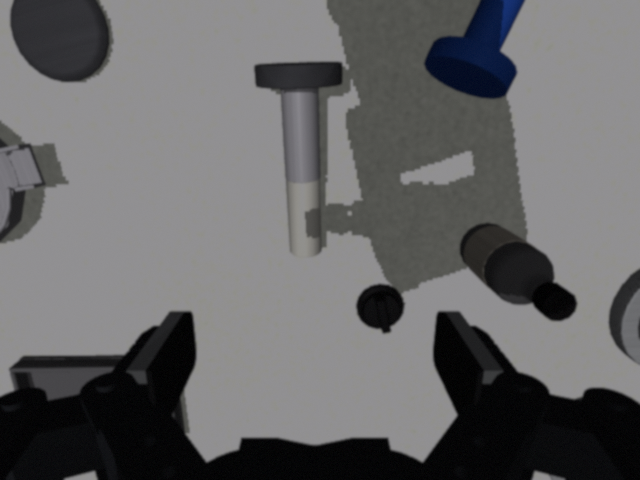

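Call:
{"api": "move_arm", "payload": {"series": [[[-0.01,-0.0042,0.057],[0,0,0],0],[[-0.01,-0.0042,0.057],[0,0,0],0],[[-0.01,-0.0042,0.057],[0,0,0],0],[[-0.01,-0.0042,0.057],[0,0,0],0],[[0,0,0],[0,0.028,0],0],[[0,0,0],[0,0.028,0],0],[[0,0,0],[0,0.028,0],0],[[0,0,0],[0,0.028,0],0],[[0,0,0],[0,0.028,0],0],[[0,0,0],[0,0.027,0],0],[[0,0,0],[0,0,0],0]]}}

```text
time: 2.53
tcp_pos: [602.1, 233.7, 92.3]
ee_rot: [-0.262, 0.009, 0.965, 0.002]
wrist_force: [-0.3, -1.7, -0.4]
width: 1.0
```

Run:
```python
from h import *
o=bot.get_obs();print(o['tcp_pos'],o['joint_positions'].round(3),o['time']);M=qR(o['ee_rot']).as_matrix();print(M.round(3))
t=M[:,2]
c=wrist();save('w2',c['frame'])
G=np.array([553,233,8]);print('tool delta share',(M.T@(G-o['tcp_pos'])/600).round(4))
print(proj(c,[[468,232.4,34],[562,230.7,22],[626,230,15]]))
```

```text
[602.09582379 233.69971105  92.25323772] [ 0.244  0.938  1.079  0.132  1.639 -1.333] 2.5333
[[-0.862  0.019 -0.506]
 [ 0.017  1.     0.009]
 [ 0.506 -0.001 -0.862]]
tool delta share [-0.0005 -0.0026  0.1625]
[[307.14826865  92.68445707]
 [307.15999238 250.12096675]
 [307.9510221  365.19342379]]
```

View pics/w2.png

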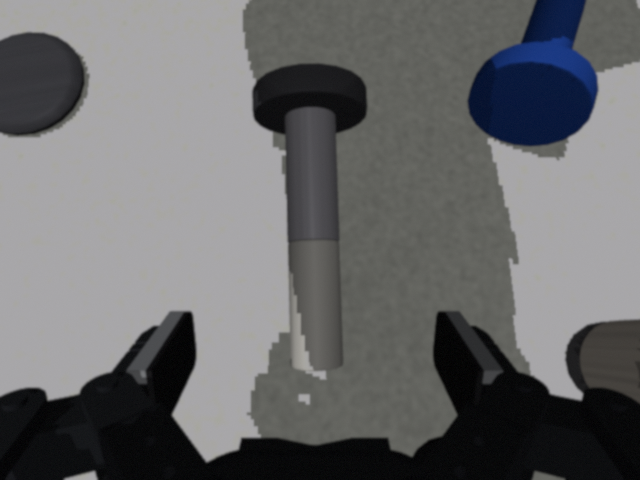

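Wrist view: the post is centred between the open fingers (column ~314), with the foot at row ~95 and the top end at row ~368, as predicted. Now I go in and grip.

Call:
{"api": "move_arm", "payload": {"series": [[[0,0,0.04],[0,0,0],0],[[0,0,0.04],[0,0,0],0],[[0,0,0.04],[0,0,0],0],[[0,0,0.03],[0,0,0],0],[[0,0,0.012],[0,0,0],0],[[0,0,0],[0,0,0],0]]}}

```text
time: 3.08
tcp_pos: [552.0, 235.3, 9.7]
ee_rot: [-0.259, 0.009, 0.966, 0.002]
wrist_force: [0.3, -0.4, 0.0]
width: 1.002
```

Call:
{"api": "move_arm", "payload": {"force": 60, "series": [[[0,0,0],[0,0,0],1],[[0,0,0],[0,0,0],1],[[0,0,0],[0,0,0],1],[[0,0,0],[0,0,0],1],[[0,0,0],[0,0,0],1],[[0,0,0],[0,0,0],1],[[0,0,0],[0,0,0],1],[[0,0,0],[0,0,0],1]]}}

```text
time: 3.75
tcp_pos: [554.0, 235.2, 11.0]
ee_rot: [-0.259, 0.009, 0.966, 0.003]
wrist_force: [2.4, -2.0, 5.7]
width: 0.334
```

Call:
{"api": "move_arm", "payload": {"series": [[[0,0,0],[0,0,0],1],[[0.01,0,-0.018],[0,0,0],1],[[0.02,0,-0.036],[0,0,0],1],[[0.02,0,-0.036],[0,0,0],1],[[0.02,0,-0.036],[0,0,0],1],[[0.02,0,-0.036],[0,0,0],1],[[0.02,0,-0.036],[0,0,0],1],[[0.02,0,-0.036],[0,0,0],1],[[0.02,0,-0.036],[0,0,0],1],[[0.02,0,-0.036],[0,0,0],1],[[0.01,0,-0.018],[0,0,0],1],[[0,0,0],[0,0,0],1]]}}

```text
time: 4.75
tcp_pos: [558.0, 235.5, 235.5]
ee_rot: [-0.257, 0.009, 0.966, 0.003]
wrist_force: [-0.2, -0.0, -4.0]
width: 0.33
```

Run:
```python
from h import *
o=bot.get_obs();print(o['tcp_pos'],o['joint_positions'].round(3),o['time'],o['width'],o['wrist_force']);M=qR(o['ee_rot']).as_matrix();print(M.round(3))
c=wrist();save('w3',c['frame']);c=bot.capture('side');save('s3',c['frame'])
```

```text
[557.97171859 235.4975146  235.46360619] [ 0.262  0.711  1.147  0.142  1.785 -1.296] 4.75 0.330447012133503 [-0.19696126 -0.04330007 -4.02550611]
[[-0.868  0.018 -0.497]
 [ 0.015  1.     0.01 ]
 [ 0.497  0.001 -0.868]]
```

View pics/w3.png

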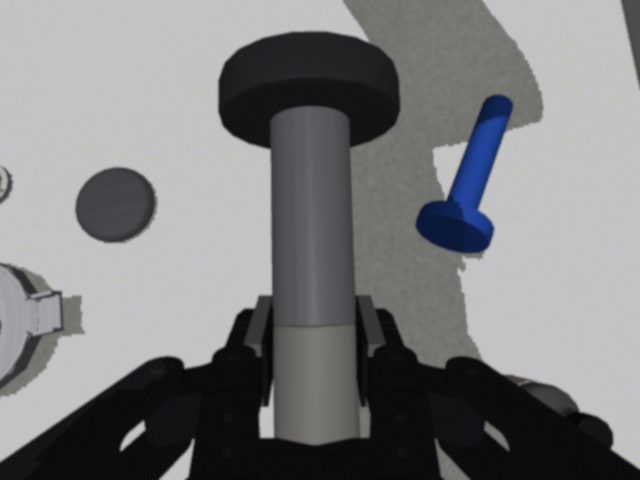

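View pics/s3.png

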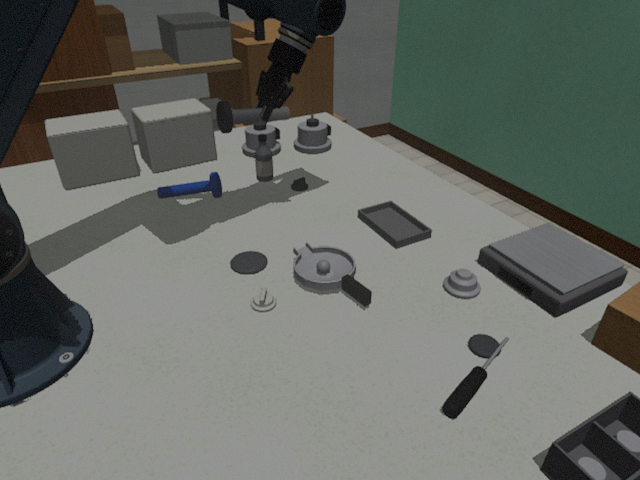

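Call:
{"api": "move_arm", "payload": {"series": [[[0,0,0],[0,-0.028,0],1],[[0,0,0],[0,-0.028,0],1],[[0,0,0],[0,-0.028,0],1],[[0,0,0],[0,-0.028,0],1],[[0,0,0],[0,-0.028,0],1],[[0,0,0],[0,-0.025,0],1],[[0,0,0],[0,0,0.036],1],[[0,0,0],[0,0,0.036],1],[[0,0,0],[0,0,0.036],1],[[0,0,0],[0,0,0.036],1],[[0,0,0],[0,0,0.036],1],[[0,0,0],[0,0,0.036],1],[[0,0,0],[0,0,0.036],1],[[0,0,0],[0,0,0.036],1],[[0,0,0],[0,0,0.036],1],[[0,0,0],[0,0,0.036],1],[[0,0,0],[0,0,0.036],1],[[0,0,0],[0,0,0.036],1],[[0,0,0],[0,0,0.036],1],[[0,0,0],[0,0,0.032],1]]}}

```text
time: 6.52
tcp_pos: [556.0, 234.8, 230.2]
ee_rot: [-0.003, 0.716, 0.699, -0.004]
wrist_force: [-0.3, 0.9, -4.3]
width: 0.33
```

Run:
```python
from h import *
o=bot.get_obs();print(o['tcp_pos'],o['joint_positions'].round(3),o['time'],o['width'],o['wrist_force']);M=qR(o['ee_rot']).as_matrix();print(M.round(3))
```

```text
[556.04075936 234.78523618 230.24294327] [0.322 0.454 1.5   0.002 1.198 0.345] 6.5167 0.3302356033533495 [-0.28198152  0.92392006 -4.26284211]
[[ 0.024  1.    -0.011]
 [ 1.    -0.024 -0.001]
 [-0.002 -0.011 -1.   ]]
```

Call:
{"api": "move_arm", "payload": {"series": [[[0,0,0],[0,-0.02,0],1],[[0,0,0],[0,-0.035,0],1],[[0,0,0],[0,-0.035,0],1],[[0,0,0],[0,-0.035,0],1],[[0,0,0],[0,-0.035,0],1],[[0,0,0],[0,-0.035,0],1],[[0,0,0],[0,-0.035,0],1],[[0,0,0],[0,-0.035,0],1],[[0,0,0],[0,-0.035,0],1],[[0,0,0],[0,-0.03,0],1],[[0,0,0],[0,-0.02,0],1],[[0,0,0],[0,0,0],1]]}}

```text
time: 7.52
tcp_pos: [555.8, 235.4, 228.1]
ee_rot: [0.364, 0.604, 0.599, -0.379]
wrist_force: [-0.7, -0.6, -4.8]
width: 0.332
```

Run:
```python
from h import *
o=bot.get_obs();print(o['tcp_pos'],o['joint_positions'].round(3),o['time'],o['width'],o['wrist_force']);M=qR(o['ee_rot']).as_matrix();print(M.round(3))
c=wrist();save('w4',c['frame']);c=bot.capture('side');save('s4',c['frame'])
c=bot.capture('top');save('t4',c['frame'])
```

```text
[555.83718171 235.37018032 228.14885591] [ 0.636  0.838  1.211 -0.827  1.854  0.736] 7.5167 0.3318455555346682 [-0.65097708 -0.64710635 -4.76713686]
[[-0.005  1.    -0.021]
 [ 0.448 -0.017 -0.894]
 [-0.894 -0.014 -0.448]]
```

View pics/w4.png

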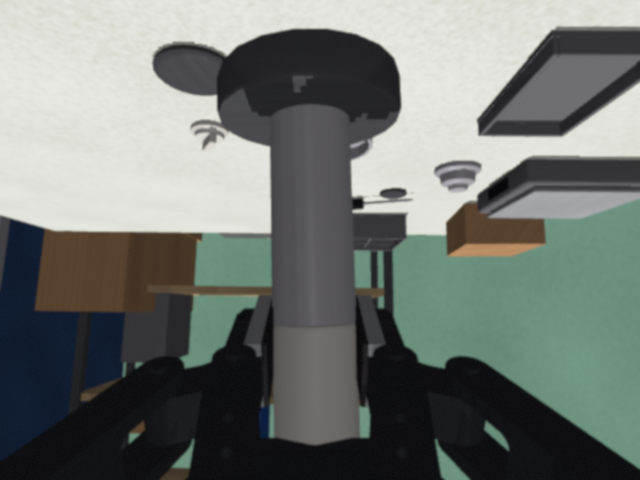

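View pics/s4.png

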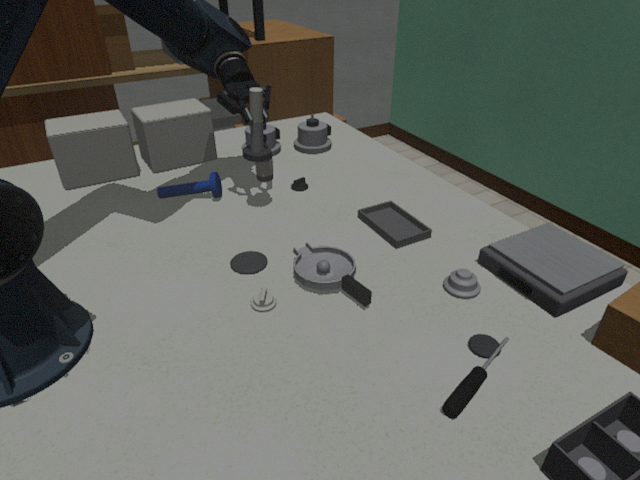

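View pics/t4.png

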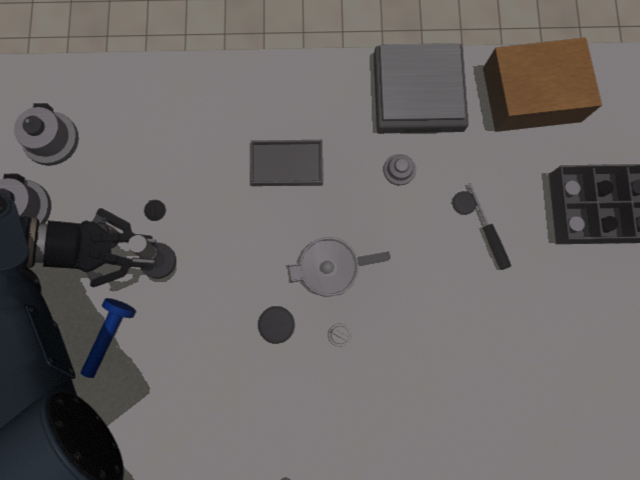

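Run:
```python
from h import *
c=np.load('top0.npy',allow_pickle=True).item();s=np.load('side0.npy',allow_pickle=True).item()
a,e=cross(c,(138,243.5),s,(257,90));print(a,e)
b,e=cross(c,(159.5,262),s,(258.5,154));print(b,e)
print((a-b)/np.linalg.norm(a-b),np.linalg.norm(a-b))
print('nadir',proj(c,[398,-40.4,0]))
```

```text
[559.94423278 241.65593765 298.39794711] 0.09515849253845908
[553.31358532 248.39119265 146.61162499] 2.534853412035351
[ 0.04359965 -0.04428749  0.99806698] 152.08029697112667
nadir [[312.73753011 342.56479572]]
```

Call:
{"api": "move_arm", "payload": {"series": [[[0,0,0],[0,-0.018,0],1],[[0.012,-0.005,0.015],[0,0,0],1],[[0.025,-0.009,0.031],[0,0,0],1],[[0.025,-0.009,0.031],[0,0,0],1],[[0.025,-0.009,0.031],[0,0,0],1],[[0.025,-0.009,0.031],[0,0,0],1],[[0.025,-0.009,0.031],[0,0,0],1],[[0.012,-0.005,0.015],[0,0,0],1],[[0,0,0],[0,0,0],1],[[0,0,0],[0,0,0],1]]}}

```text
time: 8.5
tcp_pos: [522.5, 170.2, 106.9]
ee_rot: [0.381, 0.597, 0.588, -0.391]
wrist_force: [0.4, 1.3, -2.6]
width: 0.333
```

Run:
```python
from h import *
o=bot.get_obs();print(o['tcp_pos'],o['joint_positions'].round(3),o['time'],o['width'],o['wrist_force']);M=qR(o['ee_rot']).as_matrix();print(M.round(3))
c=bot.capture('side');save('s5',cv2.resize(c['frame'][80:260,160:360],None,fx=4,fy=3.3333));d=bot.capture('top');save('t5',cv2.resize(d['frame'][180:330,80:280],None,fx=4,fy=4))
```

```text
[522.45339404 170.23998513 106.8726941 ] [ 0.594  0.922  1.437 -0.847  1.657  0.948] 8.5 0.3330078107049359 [ 0.41501806  1.25717076 -2.61692528]
[[ 0.002  1.    -0.02 ]
 [ 0.404 -0.019 -0.915]
 [-0.915 -0.006 -0.404]]
```

View pics/s5.png

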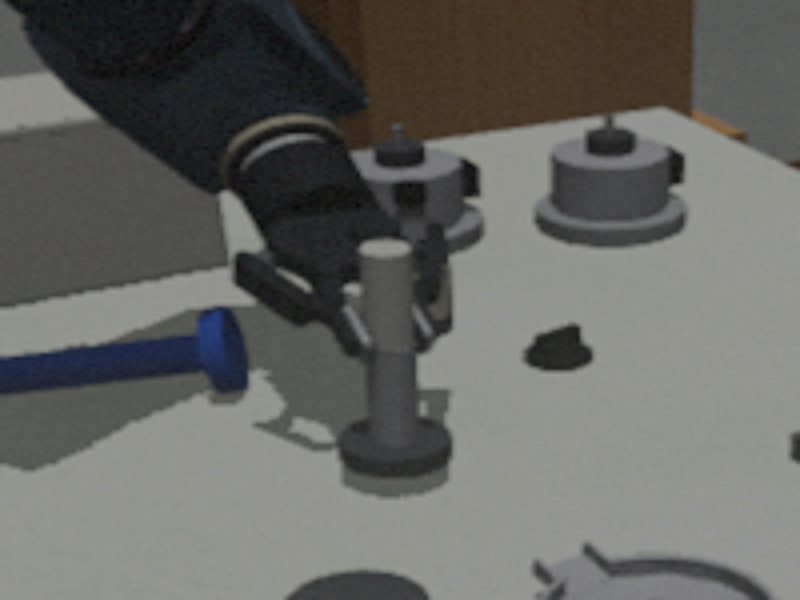

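View pics/t5.png

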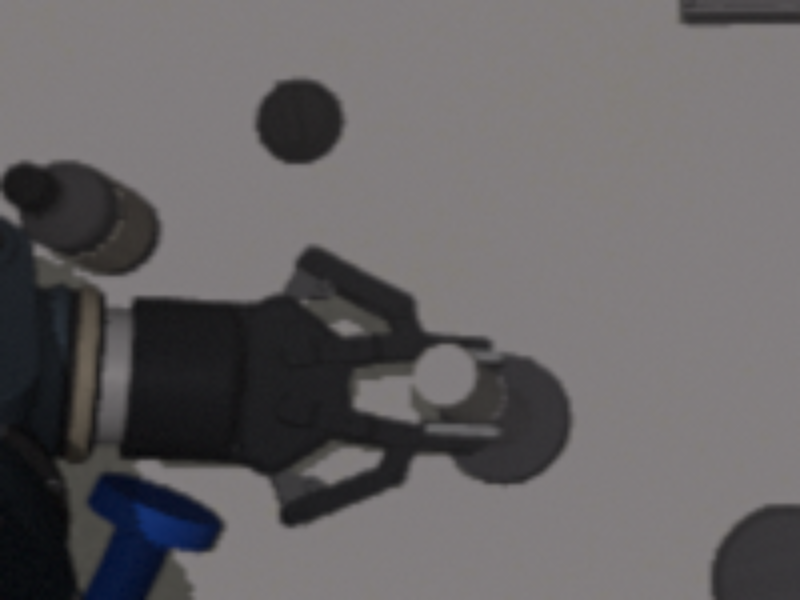

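Call:
{"api": "move_arm", "payload": {"series": [[[0.008,0,0.0035],[0,0,0],1],[[0.008,0,0.0035],[0,0,0],1],[[0.003,0,0.0013],[0,0,0],1],[[0,0,0],[0,0,0],1],[[0,0,0],[0,0,0],1]]}}

```text
time: 9.02
tcp_pos: [522.1, 170.3, 93.8]
ee_rot: [0.381, 0.596, 0.588, -0.392]
wrist_force: [-0.4, -0.7, -4.4]
width: 0.329
```

Call:
{"api": "move_arm", "payload": {"series": [[[0.003,0,0.0013],[0,0,0],1],[[0,0,0],[0,0,0],1],[[0,0,0],[0,0,0],1]]}}

```text
time: 9.27
tcp_pos: [522.1, 170.3, 91.9]
ee_rot: [0.381, 0.596, 0.588, -0.392]
wrist_force: [0.3, 0.2, -3.4]
width: 0.33
```

Call:
{"api": "move_arm", "payload": {"series": [[[0.003,0,0.0013],[0,0,0],1],[[0,0,0],[0,0,0],1],[[0,0,0],[0,0,0],1]]}}

```text
time: 9.52
tcp_pos: [522.2, 170.3, 90.0]
ee_rot: [0.381, 0.596, 0.588, -0.392]
wrist_force: [-0.8, -0.2, -2.3]
width: 0.328
```

Call:
{"api": "move_arm", "payload": {"series": [[[0.002,0,0.001],[0,0,0],1],[[0,0,0],[0,0,0],1],[[0,0,0],[0,0,0],1]]}}

```text
time: 9.77
tcp_pos: [522.1, 170.3, 89.9]
ee_rot: [0.382, 0.596, 0.587, -0.392]
wrist_force: [-2.5, 0.8, 5.7]
width: 0.336
```

Run:
```python
from h import *
o=bot.get_obs();print(o['tcp_pos'],o['wrist_force'],o['ft_torque'])
c=bot.capture('side');save('s6',cv2.resize(c['frame'][130:230,210:310],None,fx=6,fy=6))
```

```text
[522.11749099 170.30465104  89.89354201] [-2.51393895  0.84195062  5.71906564] [-0.27753385  0.11871868 -0.35513137]
```

View pics/s6.png

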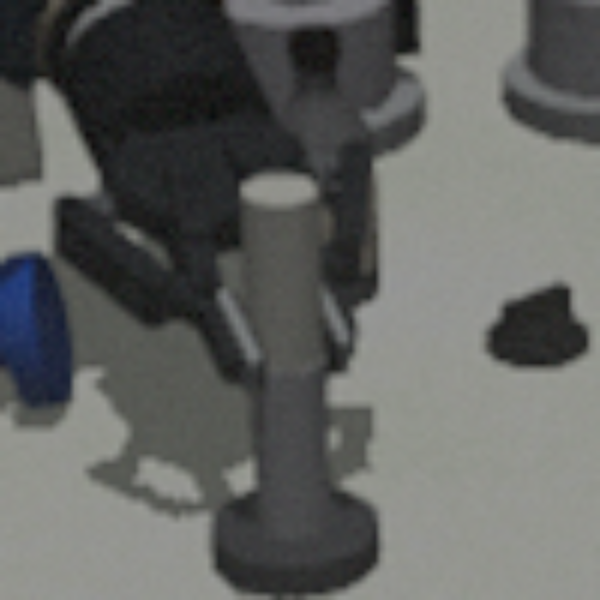

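The foot is on the counter (about 10 N of contact) and the post is upright. I open the gripper now.

Call:
{"api": "move_arm", "payload": {"series": [[[0,0,0],[0,0,0],0.5],[[0,0,0],[0,0,0],0.5],[[0,0,0],[0,0,0],0],[[0,0,0],[0,0,0],0],[[0,0,0],[0,0,0],0],[[0,0,0],[0,0,0],0],[[0,0,0],[0,0,0],0],[[0,0,0],[0,0,0],0]]}}

```text
time: 10.48
tcp_pos: [522.1, 170.2, 88.6]
ee_rot: [0.381, 0.596, 0.588, -0.392]
wrist_force: [0.3, 0.2, -1.9]
width: 1.001
```

Run:
```python
from h import *
o=bot.get_obs();print(o['tcp_pos'],o['wrist_force'],o['width'])
c=bot.capture('top');save('t7',cv2.resize(c['frame'][180:330,80:280],None,fx=4,fy=4))
c=wrist();save('w7',c['frame'])
```

```text
[522.06932173 170.21290513  88.63563226] [ 0.31277257  0.24177481 -1.91351794] 1.0008374385686287
```

View pics/t7.png

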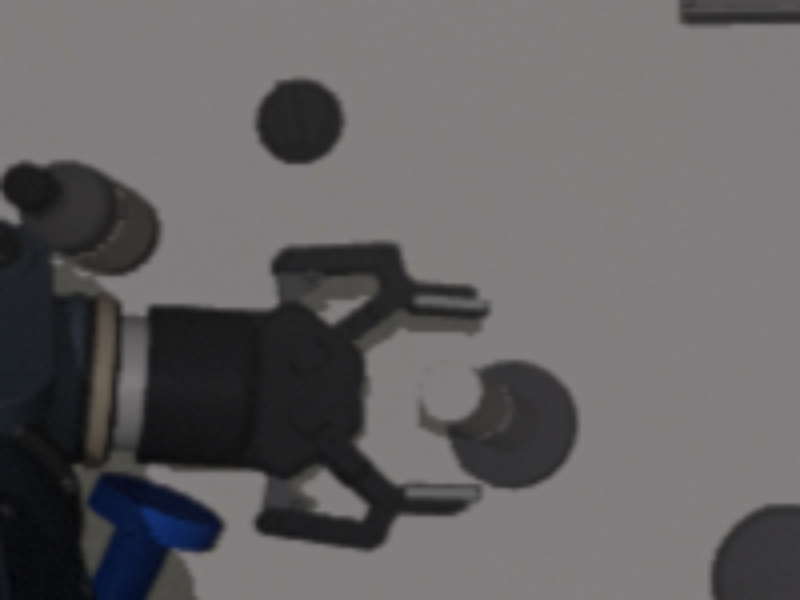

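View pics/w7.png

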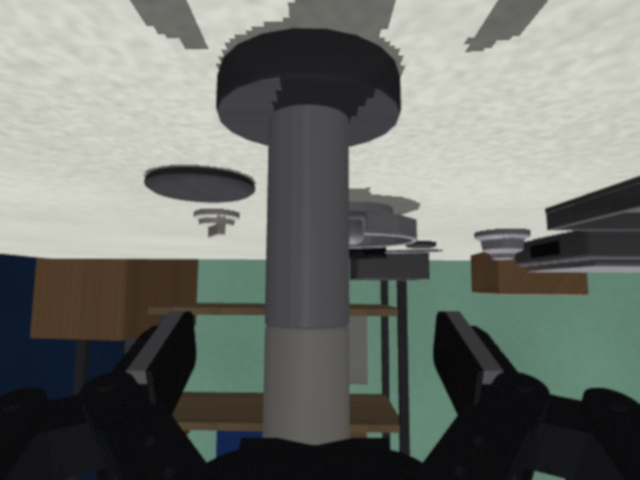

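Call:
{"api": "move_arm", "payload": {"series": [[[0,0,-0.03],[0,0,0],0],[[0,0,-0.05],[0,0,0],0],[[0,0,-0.05],[0,0,0],0],[[0,0,-0.05],[0,0,0],0],[[0,0,-0.05],[0,0,0],0],[[-0.05,0,-0.022],[0,0,0],0],[[-0.05,0,-0.022],[0,0,0],0],[[-0.05,0,-0.022],[0,0,0],0],[[-0.05,0,-0.022],[0,0,0],0],[[-0.05,0,-0.022],[0,0,0],0],[[0,0,0],[0,0.035,0],0],[[0,0,0],[0,0.035,0],0],[[0,0,0],[0,0.035,0],0],[[0,0,0],[0,0.035,0],0],[[0,0,0],[0,0.035,0],0],[[0,0,0],[0,0.035,0],0],[[0,0,0],[0,0.035,0],0],[[0,0,0],[0,0.035,0],0],[[0,0,0],[0,0.035,0],0],[[0,0,0],[0,0.035,0],0]]}}

```text
time: 12.25
tcp_pos: [525.9, 296.6, 309.0]
ee_rot: [0.016, 0.713, 0.7, -0.02]
wrist_force: [0.4, -0.4, -0.8]
width: 1.0
```

Run:
```python
from h import *
o=bot.get_obs();print(o['tcp_pos'],o['joint_positions'].round(3),o['time']);M=qR(o['ee_rot']).as_matrix();print(M.round(3))
c=bot.capture('side');save('s8',c['frame']);np.save('side8.npy',c,allow_pickle=True)
c=bot.capture('top');save('t8',c['frame']);np.save('top8.npy',c,allow_pickle=True)
```

```text
[525.8873548  296.63942284 309.01024544] [ 0.456  0.403  1.384 -0.044  1.383  0.483] 12.25
[[ 0.018  1.    -0.005]
 [ 0.999 -0.019 -0.051]
 [-0.051 -0.004 -0.999]]
```

View pics/s8.png

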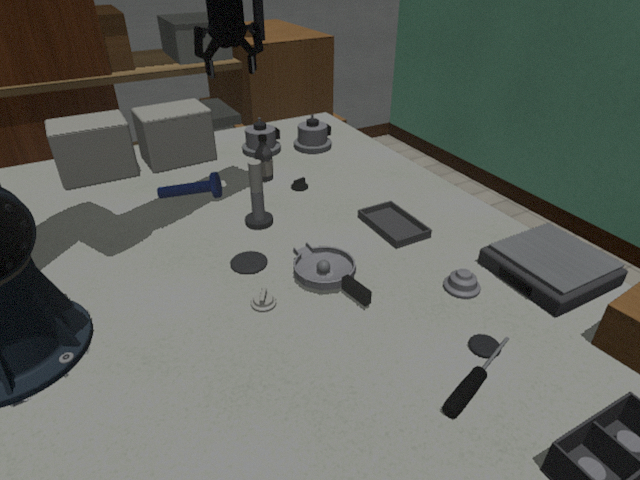

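View pics/t8.png

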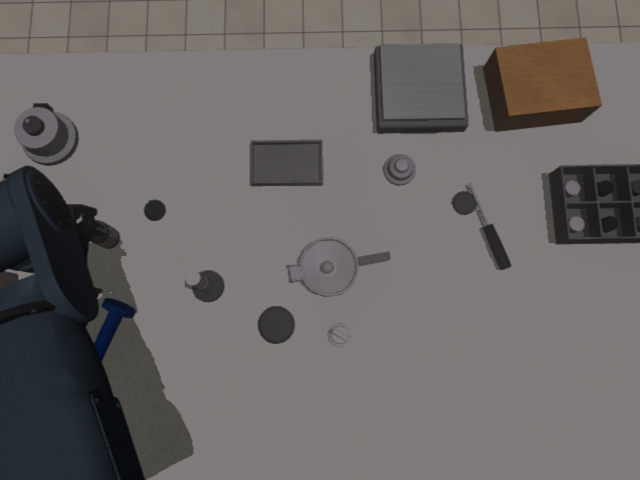

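Call:
{"api": "move_arm", "payload": {"series": [[[0,0,0],[0,0.0163,0],0],[[-0.035,0.003,0],[0,0,0],0],[[-0.065,0.007,0],[0,0,0],0],[[-0.065,0.007,0],[0,0,0],0],[[-0.065,0.007,0],[0,0,0],0],[[-0.065,0.007,0],[0,0,0],0],[[-0.065,0.007,0],[0,0,0],0],[[-0.065,0.007,0],[0,0,0],0],[[-0.065,0.007,0],[0,0,0],0],[[-0.065,0.007,0],[0,0,0],0],[[-0.065,0.007,0],[0,0,0],0],[[-0.065,0.007,0],[0,0,0],0],[[-0.065,0.007,0],[0,0,0],0],[[-0.03,0,0.03],[0,0,-0.018],0],[[0,0,0.05],[0,0,-0.018],0],[[0,0,0.05],[0,0,-0.019],0],[[0,0,0.04],[0,0,0],0],[[0,0,0],[0,0,0],0],[[0,0,0],[0,0,0],0]]}}

```text
time: 13.93
tcp_pos: [564.3, -172.5, 207.8]
ee_rot: [-0.002, 0.65, 0.76, -0.005]
wrist_force: [0.8, -0.3, 1.2]
width: 0.999
```

Run:
```python
from h import *
o=bot.get_obs();print(o['tcp_pos'],o['joint_positions'].round(3),o['time']);M=qR(o['ee_rot']).as_matrix();print(M.round(4))
c=wrist();save('w9',c['frame']);np.save('w9.npy',c,allow_pickle=True)
d=bot.capture('top');np.save('top9.npy',d,allow_pickle=True);save('t9',cv2.resize(d['frame'][200:350,160:360],None,fx=4,fy=4))
```

```text
[ 564.33562842 -172.46224571  207.8211285 ] [-0.372  0.451  1.563 -0.01   1.135 -0.522] 13.9333
[[-0.1542  0.988  -0.01  ]
 [ 0.988   0.1542 -0.0054]
 [-0.0038 -0.0107 -0.9999]]
```

View pics/w9.png

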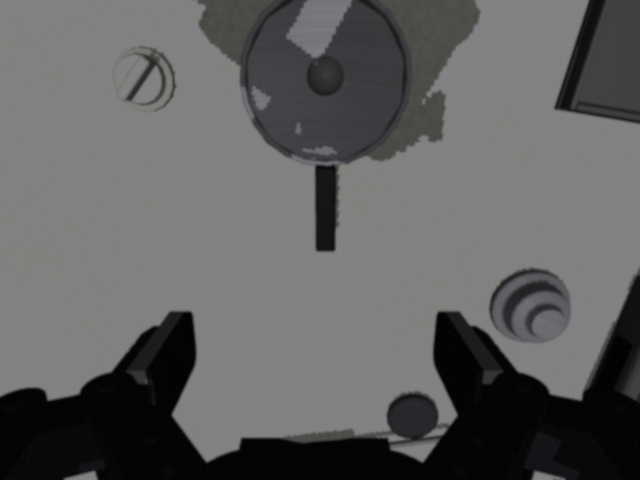

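View pics/t9.png

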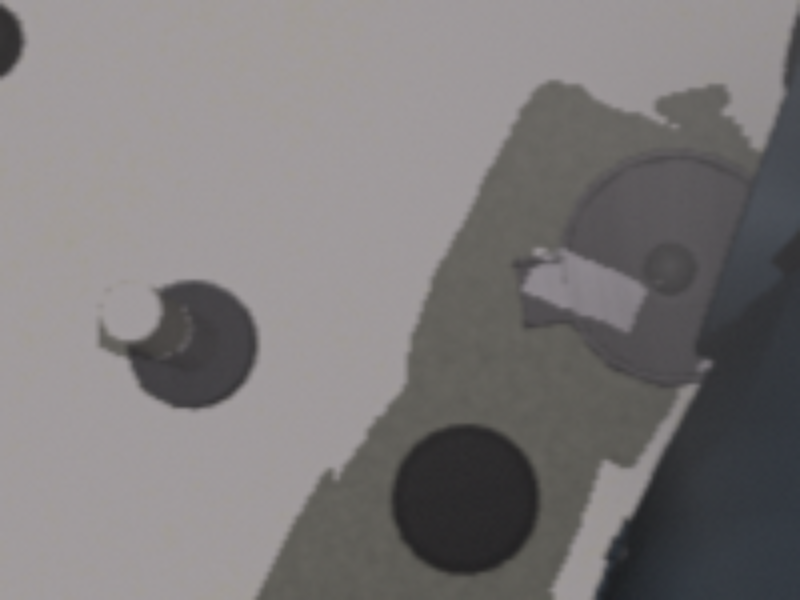

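Run:
```python
from h import *
c=np.load('w9.npy',allow_pickle=True).item();t=np.load('top9.npy',allow_pickle=True).item()
o=bot.get_obs();M=qR(o['ee_rot']).as_matrix()
f=c['frame'].astype(int);m=np.zeros(f.shape[:2],np.uint8);m[168:256,305:350]=(f.sum(2)<110)[168:256,305:350]
n,l,st,ce=cv2.connectedComponentsWithStats(m);i=1+np.argmax(st[1:,4]);print(st[i],ce[i])
ys,xs=np.where(l==i);print(cv2.minAreaRect(np.c_[xs,ys].astype(np.float32)))
e=plane(c,[(325.7,166),(325.7,250)],40);print(e)
hc=plane(c,ce[i],40)[0];rc=plane(c,(326,77),33)[0];b=plane(c,(325.5,75.5),22)[0]
print('handle',hc,'rim',rc,'ball',b,'yaw',np.arctan2(*(rc-hc)[1::-1]))
for P in (hc,rc): print('tool',M.T@(P-o['tcp_pos']))
# lamp foot: disc top at z16
print('lamp',plane(t,(160+194/4,200+343/4),16), 'top', plane(t,(160+132/4,200+312/4),160))
```

```text
[ 316  168   20   82 1469] [325.35262083 207.74404357]
((325.5, 208.5), (81.0, 19.0), 90.0)
[[ 565.89765962 -135.18778436   40.        ]
 [ 576.71455958 -201.0379439    40.        ]]
handle [ 570.83692743 -166.91709957   40.        ] rim [556.03233612 -73.10817631  33.        ] ball [555.54458704 -71.31522084  22.        ] yaw 1.7273218209485748
tool [  5.96623106   7.31898904 169.96279989]
tool [100.97450408   7.19077322 176.42047955]
lamp [[519.46065056 179.58382541  16.        ]] top [[519.01074141 181.10202983 160.        ]]
```

Call:
{"api": "move_arm", "payload": {"series": [[[0.02,0.0122,0.02],[0,0,0],0],[[0,0,0.045],[0,0,0],0],[[0,0,0.045],[0,0,0],0],[[0,0,0.045],[0,0,0],0],[[0,0,0.045],[0,0,0],0],[[0,0,0.045],[0,0,0],0],[[0,0,0.035],[0,0,0],0],[[0,0,0.02],[0,0,0],0],[[0,0,0],[0,0,0],0],[[0,0,0],[0,0,0],0]]}}

```text
time: 14.87
tcp_pos: [569.4, -160.6, 28.9]
ee_rot: [-0.0, 0.65, 0.76, -0.004]
wrist_force: [1.3, -0.4, 0.4]
width: 0.999
```

Run:
```python
from h import *
o=bot.get_obs();print(o['tcp_pos'],o['joint_positions'].round(3),o['time']);M=qR(o['ee_rot']).as_matrix();print(M.round(4))
c=wrist();save('w10',c['frame'])
```

```text
[ 569.37860046 -160.57822411   28.93303466] [-0.35   0.694  1.667 -0.01   0.785 -0.498] 14.8667
[[-0.1541  0.988  -0.0059]
 [ 0.9881  0.154  -0.0055]
 [-0.0046 -0.0066 -1.    ]]
```

View pics/w10.png

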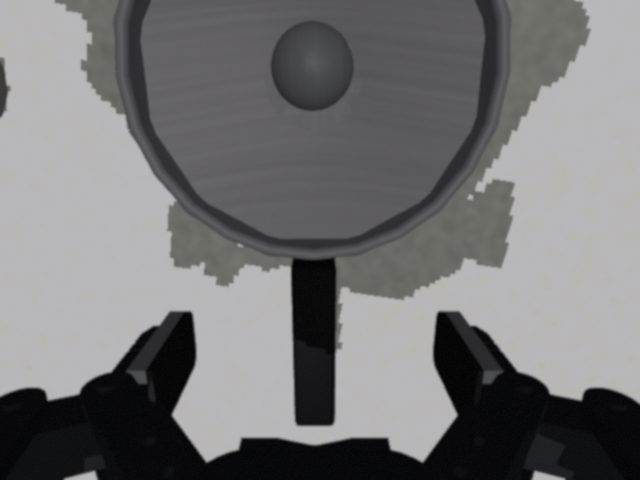

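Call:
{"api": "move_arm", "payload": {"series": [[[0,0,0.02],[0,0,0],0],[[0,0,0.015],[0,0,0],0],[[0,0,0],[0,0,0],0],[[0,0,0],[0,0,0],0]]}}

```text
time: 15.25
tcp_pos: [568.3, -160.8, 6.8]
ee_rot: [-0.001, 0.651, 0.759, -0.004]
wrist_force: [0.8, 0.1, 0.5]
width: 0.998
```

Call:
{"api": "move_arm", "payload": {"force": 30, "series": [[[0,0,0],[0,0,0],0.6],[[0,0,0],[0,0,0],0.65],[[0,0,0],[0,0,0],0.7],[[0,0,0],[0,0,0],0.72],[[0,0,0],[0,0,0],0.74],[[0,0,0],[0,0,0],0.76],[[0,0,0],[0,0,0],0.78],[[0,0,0],[0,0,0],0.8],[[0,0,0],[0,0,0],0.82],[[0,0,0],[0,0,0],0.84],[[0,0,0],[0,0,0],0.86],[[0,0,0],[0,0,0],0.9],[[0,0,0],[0,0,0],1],[[0,0,0],[0,0,0],1],[[0,0,0],[0,0,0],1],[[0,0,0],[0,0,0],1]]}}

```text
time: 16.58
tcp_pos: [568.7, -161.0, 7.3]
ee_rot: [-0.001, 0.65, 0.76, -0.004]
wrist_force: [-0.6, -0.1, 2.8]
width: 0.183
```

Call:
{"api": "move_arm", "payload": {"force": 110, "series": [[[0,0,0],[0,0,0],1],[[0,0,0],[0,0,0],1],[[0,0,0],[0,0,0],1],[[0,0,0],[0,0,0],1],[[0,0,0],[0,0,0],1],[[0,0,0],[0,0,0],1]]}}

```text
time: 17.08
tcp_pos: [568.7, -161.0, 7.4]
ee_rot: [-0.001, 0.65, 0.76, -0.004]
wrist_force: [-1.2, -0.3, 5.3]
width: 0.17
```

Run:
```python
from h import *
o=bot.get_obs();print(o['tcp_pos'],o['joint_positions'].round(3),o['time'],o['wrist_force'],o['ft_torque']);M=qR(o['ee_rot']).as_matrix();print(M.round(4))
c=wrist();save('w11',c['frame'])
```

```text
[ 568.67778765 -161.00440183    7.41778169] [-0.351  0.728  1.671 -0.011  0.747 -0.498] 17.0833 [-1.17622301 -0.31974797  5.33389017] [0.24816705 0.07045698 0.10046193]
[[-0.1537  0.9881 -0.0062]
 [ 0.9881  0.1537 -0.0053]
 [-0.0043 -0.007  -1.    ]]
```

View pics/w11.png

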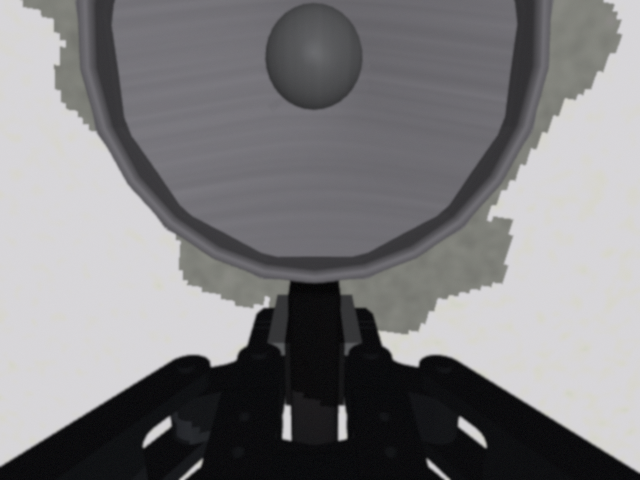

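Call:
{"api": "move_arm", "payload": {"series": [[[0,0,-0.003],[0,0,0],1],[[0,0,-0.005],[0,0,0],1],[[0,0,-0.007],[0,0,0],1],[[0,0,-0.007],[0,0,0],1],[[0,0,-0.005],[0,0,0],1],[[0,0,-0.003],[0,0,0],1],[[0,0,0],[0,0,0],1],[[0,0,0],[0,0,0],1]]}}

```text
time: 17.8
tcp_pos: [568.7, -160.8, 25.3]
ee_rot: [-0.001, 0.65, 0.76, -0.004]
wrist_force: [0.2, 0.1, -4.3]
width: 0.17
```

Run:
```python
from h import *
o=bot.get_obs();print(o['tcp_pos'],o['joint_positions'].round(3),o['time'],o['wrist_force'],o['ft_torque'],o['width']);M=qR(o['ee_rot']).as_matrix();print(M.round(4))
c=wrist();save('w12',c['frame'])
c=bot.capture('side');save('s12',cv2.resize(c['frame'][220:330,230:400],None,fx=4.5,fy=4.5))
```

```text
[ 568.71195094 -160.82490084   25.31661719] [-0.351  0.699  1.669 -0.01   0.778 -0.498] 17.8 [ 0.17775492  0.0953261  -4.28760684] [-0.28869996 -0.01232025  0.07183218] 0.17036057077855193
[[-0.1537  0.9881 -0.0063]
 [ 0.9881  0.1537 -0.0052]
 [-0.0042 -0.0071 -1.    ]]
```

View pics/w12.png

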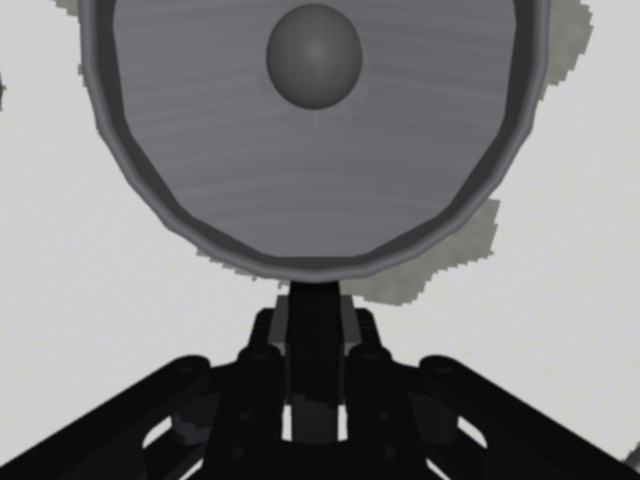

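View pics/s12.png

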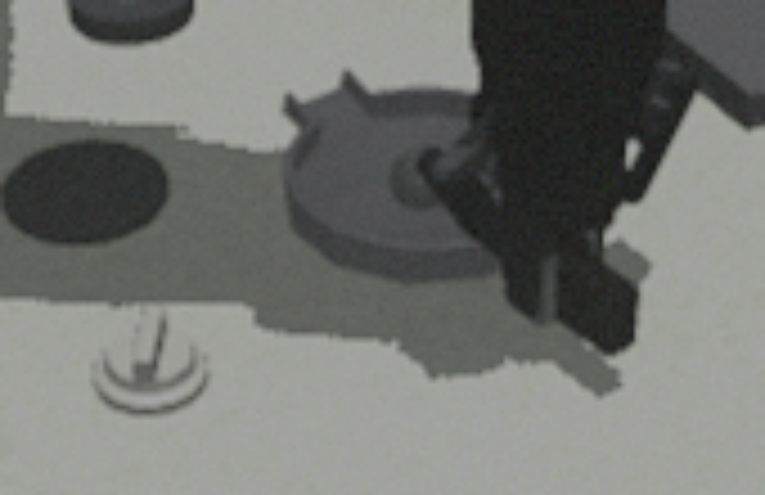

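Call:
{"api": "move_arm", "payload": {"series": [[[0,0,-0.004],[0,0,0],1],[[0,0,-0.008],[0,0,0],1],[[0,0,-0.012],[0,0,0],1],[[0,0,-0.015],[0,0,0],1],[[0,0,-0.018],[0,0,0],1],[[0,0,-0.018],[0,0,0],1],[[0,0,-0.018],[0,0,0],1],[[0,0,-0.016],[0,0,0],1],[[0,0,-0.012],[0,0,0],1],[[0,0,-0.008],[0,0,0],1],[[0,0,-0.005],[0,0,0],1],[[0,0,-0.003],[0,0,0],1],[[0,0,0],[0,0,0],1],[[0,0,0],[0,0,0],1]]}}

```text
time: 19.07
tcp_pos: [569.1, -160.4, 107.1]
ee_rot: [-0.001, 0.65, 0.76, -0.004]
wrist_force: [0.1, 0.5, -3.5]
width: 0.17
```

Call:
{"api": "move_arm", "payload": {"series": [[[0,-0.0014,0],[0,0,0.003],1],[[0,-0.0028,0],[0,0,0.006],1],[[0,-0.0042,0],[0,0,0.009],1],[[0.0001,-0.0056,0],[0,0,0.012],1],[[0.0001,-0.0065,0],[0,0,0.014],1],[[0.0001,-0.0065,0],[0,0,0.014],1],[[0.0001,-0.0065,0],[0,0,0.014],1],[[0.0001,-0.0065,0],[0,0,0.014],1],[[0.0001,-0.0065,0],[0,0,0.014],1],[[0.0001,-0.0065,0],[0,0,0.014],1],[[0.0001,-0.0065,0],[0,0,0.014],1],[[0.0001,-0.0065,0],[0,0,0.014],1],[[0.0001,-0.0065,0],[0,0,0.014],1],[[0.0001,-0.0065,0],[0,0,0.014],1],[[0.0001,-0.0065,0],[0,0,0.014],1],[[0.0001,-0.0056,0],[0,0,0.012],1],[[0,-0.0042,0],[0,0,0.009],1],[[0,-0.0028,0],[0,0,0.006],1],[[0,-0.0014,0],[0,0,0.003],1],[[0,0,0],[0,0,0],1]]}}

```text
time: 20.73
tcp_pos: [511.4, -150.1, 107.7]
ee_rot: [0.001, 0.865, 0.502, -0.004]
wrist_force: [0.2, -0.5, -3.5]
width: 0.171
```

Run:
```python
from h import *
o=bot.get_obs();print(o['tcp_pos'],o['joint_positions'].round(3),o['time'],o['wrist_force'],o['ft_torque'],o['width']);M=qR(o['ee_rot']).as_matrix();print(M.round(4))
print('D',o['tcp_pos']+M[:,0]*88.8)
c=wrist();save('w13',c['frame'])
```

```text
[ 511.38345076 -150.13722064  107.68604771] [-0.369  0.486  1.797 -0.009  0.863  0.155] 20.7333 [ 0.23086195 -0.48844502 -3.54035599] [-0.27385941  0.14546662  0.00569555] 0.17112315121048724
[[ 0.4955  0.8686 -0.0067]
 [ 0.8686 -0.4956 -0.0051]
 [-0.0078 -0.0033 -1.    ]]
D [555.3865661  -73.00946876 106.99631586]
```

View pics/w13.png

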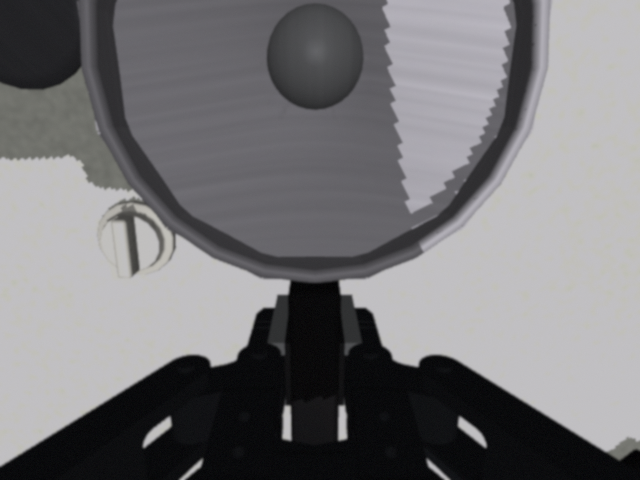

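Call:
{"api": "move_arm", "payload": {"series": [[[0,-0.0023,0],[0,0,0.005],1],[[0.0001,-0.0046,0],[0,0,0.01],1],[[0.0002,-0.007,0],[0,0,0.015],1],[[0.0003,-0.0093,0],[0,0,0.02],1],[[0.0003,-0.0093,0],[0,0,0.02],1],[[0.0003,-0.0093,0],[0,0,0.02],1],[[0.0003,-0.0093,0],[0,0,0.02],1],[[0.0003,-0.0093,0],[0,0,0.02],1],[[0.0003,-0.0093,0],[0,0,0.02],1],[[0.0003,-0.0093,0],[0,0,0.02],1],[[0.0003,-0.0093,0],[0,0,0.02],1],[[0.0003,-0.0093,0],[0,0,0.02],1],[[0.0003,-0.0093,0],[0,0,0.02],1],[[0.0003,-0.0093,0],[0,0,0.02],1],[[0.0003,-0.0093,0],[0,0,0.02],1],[[0.0003,-0.0093,0],[0,0,0.02],1],[[0.0003,-0.0093,0],[0,0,0.02],1],[[0.0002,-0.007,0],[0,0,0.015],1],[[0.0001,-0.0046,0],[0,0,0.01],1],[[0,-0.0023,0],[0,0,0.005],1]]}}

```text
time: 22.45
tcp_pos: [466.7, -71.3, 107.6]
ee_rot: [0.003, 1.0, -0.009, -0.003]
wrist_force: [0.1, -0.4, -4.1]
width: 0.17
```

Run:
```python
from h import *
o=bot.get_obs();print(o['tcp_pos'],o['joint_positions'].round(3),o['time'],o['wrist_force'],o['width']);M=qR(o['ee_rot']).as_matrix();print(M.round(4))
D=o['tcp_pos']+M[:,0]*88.8;print('D',D,'tool delta share to (565,20)',M.T@(np.array([565,20,D[2]])-D)/600)
c=wrist();save('w14',c['frame']);c=bot.capture('top');save('t14',c['frame'])
```

```text
[466.73971795 -71.28118939 107.64790277] [-0.247  0.395  1.952 -0.009  0.799  1.348] 22.45 [ 0.06329724 -0.44611049 -4.13391178] 0.17029393489948508
[[ 0.9998 -0.0171 -0.0066]
 [-0.0171 -0.9998 -0.005 ]
 [-0.0065  0.0052 -1.    ]]
D [555.52476114 -72.80381684 107.06677346] tool delta share to (565,20) [ 0.01313727 -0.15491857 -0.00088527]
```

View pics/w14.png

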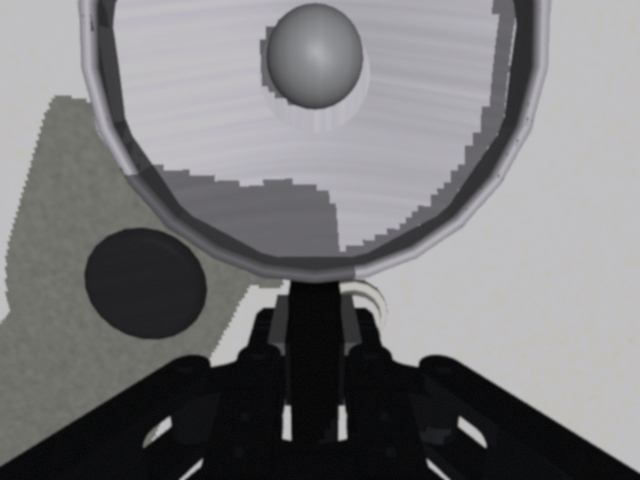

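View pics/t14.png

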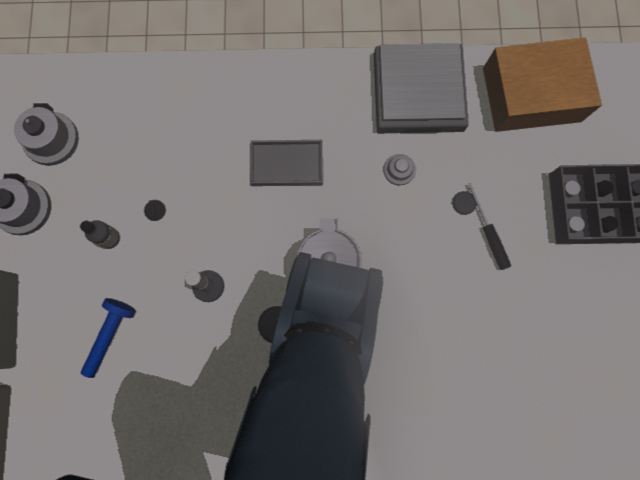

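Call:
{"api": "move_arm", "payload": {"series": [[[0,-0.0005,0],[0,0,0],1],[[0,-0.001,0],[0,0,0],1],[[0,-0.0015,0],[0,0,0],1],[[0,-0.002,0],[0,0,0],1],[[0,-0.0025,0],[0,0,0],1],[[0,-0.003,0],[0,0,0],1],[[0,-0.0035,0],[0,0,0],1],[[0,-0.004,0],[0,0,0],1],[[0.0005,-0.0045,0],[0,0,0],1],[[0.0005,-0.005,0],[0,0,0],1],[[0.0005,-0.0055,0],[0,0,0],1],[[0.0005,-0.006,0],[0,0,0],1],[[0.0005,-0.006,0],[0,0,0],1],[[0.0005,-0.006,0],[0,0,0],1],[[0.0005,-0.006,0],[0,0,0],1],[[0.0005,-0.006,0],[0,0,0],1],[[0.0005,-0.006,0],[0,0,0],1],[[0.0005,-0.006,0],[0,0,0],1],[[0.0005,-0.006,0],[0,0,0],1],[[0.0005,-0.006,0],[0,0,0],1]]}}

```text
time: 24.22
tcp_pos: [471.3, -19.1, 107.4]
ee_rot: [0.003, 1.0, -0.008, -0.003]
wrist_force: [0.8, 0.1, -4.0]
width: 0.166
```

Call:
{"api": "move_arm", "payload": {"series": [[[0.0005,-0.006,0],[0,0,0],1],[[0.0005,-0.006,0],[0,0,0],1],[[0.0005,-0.006,0],[0,0,0],1],[[0.0005,-0.006,0],[0,0,0],1],[[0.0005,-0.006,0],[0,0,0],1],[[0.0005,-0.0055,0],[0,0,0],1],[[0.0005,-0.005,0],[0,0,0],1],[[0.0005,-0.0045,0],[0,0,0],1],[[0,-0.004,0],[0,0,0],1],[[0,-0.0035,0],[0,0,0],1],[[0,-0.003,0],[0,0,0],1],[[0,-0.0025,0],[0,0,0],1],[[0,-0.002,0],[0,0,0],1],[[0,-0.0015,0],[0,0,0],1],[[0,-0.001,0],[0,0,0],1],[[0,-0.0005,0],[0,0,0],1],[[0,0,0],[0,0,0],1],[[0,0,0],[0,0,0],1]]}}

```text
time: 25.72
tcp_pos: [474.2, 18.3, 107.1]
ee_rot: [0.003, 1.0, -0.008, -0.003]
wrist_force: [-0.5, 0.3, -3.1]
width: 0.168
```

Run:
```python
from h import *
o=bot.get_obs();print(o['tcp_pos'],o['joint_positions'].round(3),o['time'],o['wrist_force'],o['width']);M=qR(o['ee_rot']).as_matrix();print(M.round(4))
D=o['tcp_pos']+M[:,0]*88.8;print('D',D,'lampdist',np.linalg.norm(D[:2]-[519.3,180.3]))
t=np.array([790,12.5,15.])-D;print('tray in dish',t@M[:,0],-t@M[:,1])
c=wrist();save('w15',c['frame']);c=bot.capture('top');save('t15',c['frame']);c=bot.capture('side');save('s15',c['frame'])
```

```text
[474.21315328  18.25677113 107.14138806] [-0.057  0.4    1.946 -0.008  0.802  1.535] 25.7167 [-0.53819531  0.26049823 -3.09375769] 0.1681796085186847
[[ 0.9999 -0.0153 -0.0064]
 [-0.0153 -0.9999 -0.0052]
 [-0.0063  0.0053 -1.    ]]
D [563.00096437  16.89502648 106.58438332] lampdist 169.14774505342197
tray in dish 227.60974473254413 -0.43342315739488807
```

View pics/w15.png

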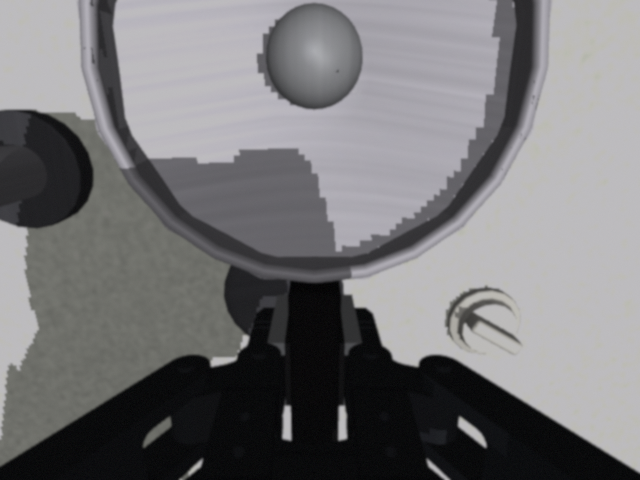

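View pics/t15.png

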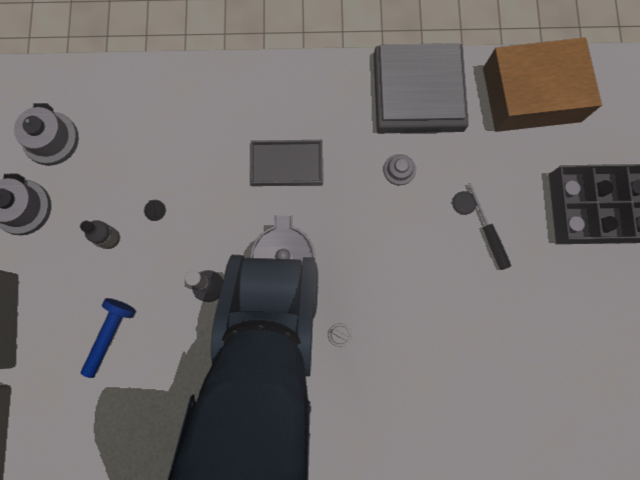

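View pics/s15.png

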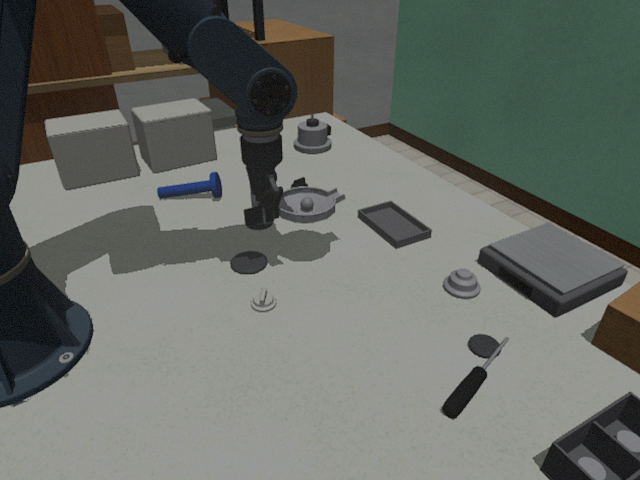

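The ball is at (314,55) in the wrist view, unchanged since the grip. The spout points at the tray and the lamp still stands. I settle for about a second, check once more and hand in.

Call:
{"api": "move_arm", "payload": {"series": [[[0,0,0],[0,0,0],1],[[0,0,0],[0,0,0],1],[[0,0,0],[0,0,0],1],[[0,0,0],[0,0,0],1],[[0,0,0],[0,0,0],1],[[0,0,0],[0,0,0],1],[[0,0,0],[0,0,0],1],[[0,0,0],[0,0,0],1],[[0,0,0],[0,0,0],1],[[0,0,0],[0,0,0],1]]}}

```text
time: 26.7
tcp_pos: [474.2, 18.3, 107.1]
ee_rot: [0.003, 1.0, -0.008, -0.003]
wrist_force: [-0.2, 0.4, -1.6]
width: 0.172
```

Run:
```python
from h import *
o=bot.get_obs();print(o['tcp_pos'],abs(o['qd']).max(),o['time'],o['width'])
a=cv2.imread('pics/w15.png').astype(int);c=wrist();print('diff ball area',abs(a[0:120,250:380,::-1]-c['frame'][0:120,250:380].astype(int)).mean())
b=bot.capture('top')['frame'];t=cv2.imread('pics/t8.png')[:,:,::-1].astype(int);print('lamp diff',abs(t[265:302,180:215]-b[265:302,180:215]).mean())
bot.finish_job()
```

```text
[474.22552278  18.25553317 107.12632142] 0.002123622934283178 26.7 0.17197769026072698
diff ball area 1.1330982905982907
lamp diff 9.545945945945945
the job is handed in; nothing more can be done
```

The lamp is standing and released, and the dish is held still by its handle beside it, with the spout pointing at the tray. I handed the job in at about 27 s; the hand-in reports no verdict.

**What I did:** I gripped the lamp by its post and lifted it. I then turned it sideways, tilted it upright and set it on its foot before opening the fingers. After that I gripped the dish handle with 110 N and lifted it about 10 cm. I turned the dish about 100° around its own middle, then moved it slowly to its place by the lamp.

**Last checks:**
- **Lamp:** two points on its axis, measured in the top view after release, agree to about 2 mm, so it stands upright at about (519, 180) mm. The last comparison of lamp pictures gave a mean difference of 9.5 grey levels. I put that down to the arm's shadow and its edge entering the crop, but I did not look further into it. In the top picture about a second earlier the lamp looked upright and unmoved.
- **Dish:** its middle is about 169 mm from the lamp. The floor is about 108 mm above the counter. The tool has stayed within 0.01 rad of vertical since the grip, so the dish should be level.
- **Spout:** by calculation its line passes within a millimetre of the tray's middle, to about the cameras' 2 mm accuracy. The tray's middle is about 228 mm ahead of the dish's middle.
- **Ball:** it sits in the middle and did not move in the wrist pictures between grip and hand-in.
- **Bystanders:** those in view in the last top and side pictures look unmoved. The arm hid the large cap from above, but the side view shows it in place.

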